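Check a typewriter's guide bush with a gauge rod

TASK

Check the guide bush of the open typewriter: first turn its lock collar by the upright pin until the collar's pointer stands at the raised locked mark, then take the wooden-handled gauge rod from its stand and lower it upright through the bush, without it touching the typewriter at all, until the tip is a little way out underneath and the handle is still clear above the bush. Finish while holding the rod there, still and centred with an even gap all round, and leave the other things on the desk where they are.

Things in the scene. Friction and masses are not known exactly. Their poses are not given: they have to be found in the camera images.
- typewriter: Grey typewriter, fixed, 320 mm wide (x) and deep (y). Origin on the desk under the guide bush's axis; +y towards the keys, -y to the open lid. Inside is a flat deck 80 mm above the desk; walls round it are 95 mm high (inner faces at x +-148, y +66 and -110 mm). A black roller (top at 98 mm) lies along x at y -92 mm. Under the bush it is empty down to 16 mm above the desk.
- lid_top (a point): Middle of the upper edge of the typewriter's open lid (fixed, 310 mm wide along the typewriter's x), about 210 mm above the desk and 155 mm behind the bush axis.
- bore_mouth (a point): Centre of the upper mouth of the guide bush, a short upright steel tube fixed in the typewriter's deck; 100 mm above the desk. Bore 26 mm wide, 35 mm long, open at both ends; outside 40 mm. Its axis is vertical.
- locked_mark (a point): The locked mark: centre of a dark raised ridge on the deck (20 x 5 x 6 mm, long way pointing at the bush), 82 mm from the bush axis, 0.6 rad counterclockwise (seen from above) of the typewriter's +x axis.
- collar (a joint): Angle of the lock collar about the bush axis, rad, growing counterclockwise seen from above; 0 to 1.6 between stops. Pin and pointer lie in the direction (value - 0.6) from the typewriter's +x axis. 1.2 is the locked mark: pointer in line with the ridge. It takes about 1.2 N at the pin to turn and stays where it is left.
- collar_pin (a point): Middle of the free part of the collar's upright steel pin, about 118 mm above the desk. Pin 10 mm in diameter, 52 mm from the bush axis, rising from 92 to 135 mm above the desk out of the collar's flat dark arm (14 mm wide), whose small pointer ends 70 mm from the bush axis.
- stand: Wooden block fixed on the desk, 75 x 75 mm, 90 mm high, with an upright 14 mm hole through its middle that holds the gauge rod. Origin at the centre of its underside.
- gauge: The gauge rod: a steel rod 10 mm in diameter and 85 mm long with a round dark wooden handle on top (26 mm diameter, 60 mm high), 145 mm long in all, about 100 g, loose. Origin at the rod's lower tip, z axis up along the rod. It starts upright in the stand with its handle resting on the stand's top, tip 5 mm above the desk.
- gauge_handle (a point): Centre of the gauge rod's handle, on its axis, 115 mm above the rod's tip; the place to grasp.
- gauge_neck (a point): Point on the rod's axis where the rod enters the underside of the handle, 85 mm above the tip.
- gauge_tip (a point): Centre of the lower end of the gauge rod.
- mug: White ceramic mug of pencils, 80 mm wide, pencils to about 170 mm above the desk; origin at the centre of its underside. Bystander.
- paperweight: Round glass paperweight, 68 mm wide, 46 mm high; origin at the centre of its underside. Bystander.
- stapler: Steel stapler, 130 mm long (x) and 34 mm wide, 70 mm high; origin at the centre of its underside. Bystander.
- tray: Small aluminium tray of eraser blocks, 130 x 85 x 22 mm; origin at the centre of its underside. Bystander.
Mind the look-alikes: they are no part of the job. Of the things like the gauge, leave any that is blue or turquoise; of the rest the smaller one is meant.

How it is judged:
On the way, in this order (a step that is already met when the one before it is completed fails the run):
1. the lock collar stands at its locked mark (value of joint collar between 1.06 and 1.34 rad), for 0.2 s.
2. the gauge rod is through the bush, centred, with the collar still locked (all of step 1 and horizontal distance between gauge_tip and bore_mouth below 0.005 m and horizontal distance between gauge_neck and bore_mouth below 0.006 m and z of gauge_tip in the frame of bore_mouth between -0.083 and -0.038 m), for 0.2 s.
At the end, for the whole second after the job is handed in: Collar within 0.14 rad of its mark (1.2); the gauge rod is held still by the fingers, tip 38 to 83 mm below the bush's mouth (through the bore, handle clear above), tip within 5 mm and neck within 6 mm of the bore axis, touching nothing of the typewriter (all of step 2 and contact force between the fingers and gauge above 1 N and contact force between gauge and typewriter below 0.3 N and linear speed of gauge below 0.02 m/s); the arm keeps its last pose, push and grip.
It fails at once if the gauge rod touches the typewriter (contact force between gauge and typewriter above 0.5 N).
It fails at once if the mug is disturbed (distance of mug from where it was at the start of the episode above 0.03 m or angle between mug's own z axis and vertical above 0.35 rad).
It fails at once if the paperweight is disturbed (distance of paperweight from where it was at the start of the episode above 0.03 m or angle between paperweight's own z axis and vertical above 0.35 rad).
It fails at once if the stapler is disturbed (distance of stapler from where it was at the start of the episode above 0.03 m or angle between stapler's own z axis and vertical above 0.35 rad).
It fails at once if the tray is disturbed (distance of tray from where it was at the start of the episode above 0.03 m or angle between tray's own z axis and vertical above 0.35 rad).
It also fails if it takes over 64 s, if anything falls off the work surface, if the arm or the gripper's body presses on something with over 40 N, if the wrist force passes 120 N, or if a joint passes its speed limit or range.

ROBOT

A 6-joint arm with a two-finger parallel gripper is mounted at the origin on the work surface. World frame = base frame: x ahead of the robot, y to its left, z up, the work surface at z = 0. Lengths are in m, angles in rad, forces in N, time in s.
With the tool pointing down it reaches from about 0.35 to 0.775 m from the base axis. Payload 5.5 kg.
Tool frame: the origin (TCP) lies midway between the tips of the shut fingers; the grasp point (between the pads) lies 19 mm behind it; z points along the fingers, y is the direction in which the jaws open and shut (so a half turn about z gives the same grasp; the last joint's range is limited). The gripper opens to 85 mm and grips with 20 to 120 N. Pads are 22 mm wide; open, the fingers measure 114 mm over their backs; the gripper's body (76 mm by 85 mm) begins 54 mm behind the grasp point. The pads swing forward as they close: fully open they stand 13 mm farther back than shut.
Start: joints at [-1.432, 0.313, 0.046, 1.304, 0, 1.431], TCP at [0.158, -0.553, 0.231] pointing down, gripper open.
Joint ranges: [-2.76, 2.76], [-0.86, 1.69], [-1.03, 1.26], [-2.2, 2.34], [-1.47, 1.5], [-3.14, 3.14]. Speed limits (rad/s): [2.57, 2.57, 3.14, 3.14, 3.14, 3.14].

INTERFACE

Orientations are given as a unit quaternion [w, x, y, z].
In Python, from workcell import env gives the robot as it stands.
- The arm moves only by the shell command python3 -m creep 'ROWS' [OPENING] [FORCE]. ROWS is JSON, a list of rows, each a list of 6 numbers: the shift along the tool's x, y, z in m, then the turn, a rotation vector about the tool's x, y, z in degrees. A call has exactly 8 rows; each row is the pose to reach, as a shift and turn from the pose commanded when the call began, along the tool's axes at that moment; what a row does not reach only later rows make up. A row lasts 1/10 s, in which the tool goes at most 50 mm and 8.59 degrees, less where a joint would pass 70% of its speed; a pose out of reach is approached as far as the arm can. A call with a gripper value outside its range is refused whole. OPENING is the finger opening in m, from 0 to 0.0854, set as the call begins (- or left out, the last holds). The fingers move at their own pace and stop on an object; FORCE is the grip in N (left out, the last holds). Time passes only in rows, so rows that repeat a pose let the fingers close, or fill a call up. It gives the time, the measured TCP pose, the force and the opening at its end, in the units of the state.
- env.get_state(): the state, without advancing time (a new reading comes with each control period).
- env.read_camera(name): name is "scene" or "top" or "wrist"; returns (picture, depth): 400x640x3 uint8, blue, green, red; 400x640 float32, m along the optical axis (not along the pixel's ray), 0 where there is no reading.
- env.camera_params(name): a dict with "fx", "fy", "cx", "cy" (pixels), "position" and "orientation" of the camera in the world. Camera axes: x right, y up, looking along -z (the intrinsics and any distortion apply to the point x, -y, -z); pixel columns grow to the right and rows downward; lengths in m; the calibration is good to about 2 mm. A picture is of the moment at which its call begins: read the wrist's pose just before it. camera_params takes no time and is no camera call; for the wrist camera it gives the pose at the moment of the call.
- env.hand_in(): hands the job in, once; it reports no verdict.
The state is a dict: "clock": time; "joint_pos": joint angles; "qvel": joint speeds; "tau": joint torques, N m; "tcp_pos": TCP position; "orientation": TCP orientation; "wrist_force": force on the tool from outside, world axes, zero at the start; "ft_torque": the same for the moment, N m; "finger_gap": finger opening in m.
Only numpy, scipy, OpenCV 4.12 (cv2) and the standard library are available. Lean on these libraries where they do the work, as an engineer would, in place of code of your own. Each camera call takes 0.05 s, during which the arm holds its last target. There are 200 camera calls.

## Working session

There is one attempt and no reset: what is moved stays moved. The work goes in short steps, Python scripts to look and compute and a shell command to move; the robot and the scene stay as the last step left them, time stands still between calls to the robot, and variables do not carry over. Pictures are saved under pics/ and viewed, about 8 in all and at most 12, crops included, and the job is handed in when it is done.

```bash
ls; mkdir -p pics; cat > h.py <<'E'
import numpy as np, cv2
from scipy.spatial.transform import Rotation as R
from workcell import env
def rot(q): return R.from_quat([q[1],q[2],q[3],q[0]])
def cam(name):
    p=env.camera_params(name); im,d=env.read_camera(name); return p,im,d
def cloud(p,d):
    v,u=np.mgrid[:d.shape[0],:d.shape[1]]
    c=np.stack([(u-p['cx'])/p['fx']*d,-(v-p['cy'])/p['fy']*d,-d],-1)
    return rot(p['orientation']).apply(c.reshape(-1,3)).reshape(d.shape+(3,))+np.array(p['position'])
def save(n,p,im,d):
    cv2.imwrite(f'pics/{n}.png',im); np.savez(f'{n}.npz',im=im,d=d,pts=cloud(p,d),pos=p['position'],q=p['orientation'],k=[p['fx'],p['fy'],p['cx'],p['cy']])
E
python3 - <<'E'
from h import *
for n in ('scene','top'):
    p,im,d=cam(n); save(n+'0',p,im,d); print(n,p)
s=env.get_state(); print(s)
E
```

```text
pics
scene {'fx': 375.50227021340606, 'fy': 375.50227021340606, 'cx': 323.13987533465576, 'cy': 197.0011084837163, 'position': array([1.12189524, 0.58365696, 0.70792131]), 'orientation': array([0.3869225 , 0.1958486 , 0.41524131, 0.79969304])}
top {'fx': 471.396027178941, 'fy': 471.396027178941, 'cx': 312.990639479677, 'cy': 202.2005714492538, 'position': array([0.45325641, 0.07469793, 1.45365134]), 'orientation': array([ 0.70869666,  0.02514178, -0.01274524, -0.70495   ])}
{'clock': 0.1, 'joint_pos': array([-1.43155001e+00,  3.13956604e-01,  4.51175370e-02,  1.30357875e+00,
       -1.20477850e-05,  1.43120990e+00]), 'qvel': array([ 0.00021357, -0.00182642,  0.00332426,  0.00177129,  0.00094456,
       -0.00116472]), 'tau': array([ 2.19144815e-03, -4.81725705e+01,  2.99243993e+01,  1.27527575e-02,
       -9.94292895e-05,  2.94282172e-07]), 'tcp_pos': array([ 0.15819325, -0.55235935,  0.23049042]), 'orientation': array([-8.10745929e-04,  9.90296942e-01,  1.38965136e-01, -5.88601907e-06]), 'wrist_force': array([0.01261691, 0.16107967, 0.06141104]), 'ft_torque': array([ 0.01900038,  0.06636815, -0.01674947]), 'finger_gap': 0.08567524323357488}
```

View pics/scene0.png

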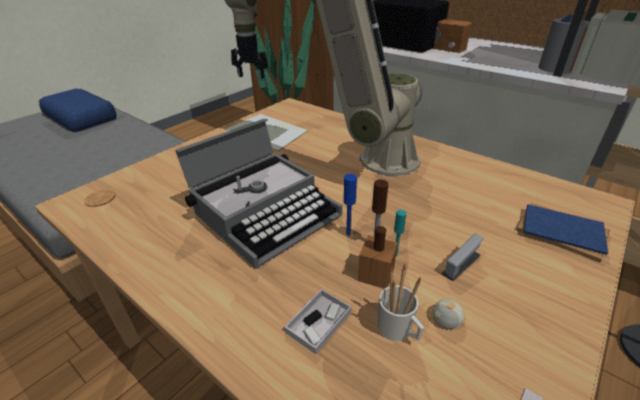

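View pics/top0.png

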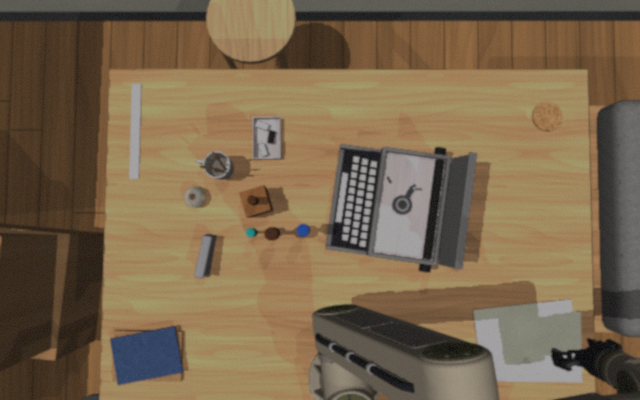

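The scene view shows the wooden stand at about (378,260) with the small brown handle. The larger brown one at (380,195), the blue at (350,190) and the turquoise at (400,220) are look-alikes. In the top view, the bush is at about (402,204) and the handle at about (253,200).

```bash
python3 - <<'E'
from h import *
z=np.load('top0.npz'); im=z['im']; P=z['pts']
a=cv2.resize(im[140:275,325:480],None,fx=5,fy=5,interpolation=cv2.INTER_CUBIC)[:, :800]
a=a[:600]; cv2.imwrite('pics/c1.png',a)
for u,v in [(402,204),(253,200),(418,184),(272,233),(303,231),(250,232),(400,240),(400,165),(410,150),(385,150),(375,258),(470,156),(461,266),(217,165),(265,210),(243,205),(268,205),(257,188)]:
    print(u,v,P[v,u].round(3))
# fit circles: handle top points
X=P.reshape(-1,3)
m=(abs(X[:,2]-0.15)<.006)
for n in range(1):
    h=P[253-60-5:210,240:268].reshape(-1,3); h=h[(h[:,2]>.14)]; print('handle',len(h),h.mean(0),h.min(0),h.max(0))
s=P[180:222,235:277].reshape(-1,3); s=s[(abs(s[:,2]-.09)<.006)]; print('stand',len(s),s.min(0),s.max(0), cv2.minAreaRect(s[:,:2].astype(np.float32)*1000))
# lid
l=P[150:270,440:480].reshape(-1,3); l=l[l[:,2]>.195]; print('lid',len(l),cv2.minAreaRect(l[:,:2].astype(np.float32)*1000), l[:,2].max())
E
```

```text
402 204 [ 0.526 -0.171  0.014]
253 200 [0.529 0.265 0.146]
418 184 [ 0.582 -0.207  0.079]
272 233 [0.438 0.205 0.202]
303 231 [0.453 0.075 1.454]
250 232 [0.44  0.272 0.15 ]
400 240 [ 0.418 -0.154  0.078]
400 165 [ 0.637 -0.155  0.08 ]
410 150 [ 0.693 -0.198  0.006]
385 150 [ 0.679 -0.109  0.093]
375 258 [ 0.361 -0.091 -0.002]
470 156 [ 0.643 -0.316  0.215]
461 266 [ 0.355 -0.29   0.21 ]
217 165 [0.645 0.399 0.006]
265 210 [0.503 0.238 0.091]
243 205 [0.517 0.302 0.092]
268 205 [0.518 0.23  0.088]
257 188 [0.567 0.262 0.087]
handle 70 [0.52736683 0.26723857 0.16822097] [0.45325641 0.07469793 0.14354732] [0.53997385 0.28178836 1.45365134]
stand 554 [0.4823606  0.22618901 0.08401122] [0.57305677 0.31458022 0.09595146] ((529.0806274414062, 270.6190185546875), (75.4859619140625, 75.20603942871094), 16.676755905151367)
lid 1010 ((546.4326171875, -152.14007568359375), (380.6620788574219, 309.2663269042969), 73.23906707763672) 1.453651337118486
```

View pics/c1.png

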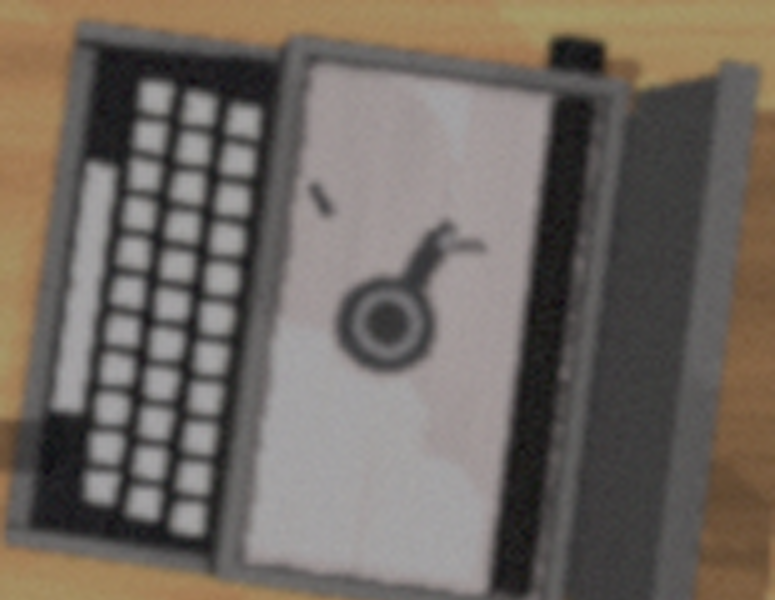

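The crop shows the bush centre at (386,323), the ridge at (321,200) and the pointer tip at (447,225). The pin stands up and to the right along the arm.

```bash
cat >> h.py <<'E'
def ray(p,u,v,z):
    d=rot(p['orientation']).apply([(u-p['cx'])/p['fx'],-(v-p['cy'])/p['fy'],-1.]); o=np.array(p['position'])
    return o+d*(z-o[2])/d[2]
def goto(x,y,z,yaw):
    """shift (mm) and turn (deg) in tool axes to reach pose with tool down, tool-x yaw"""
    s=env.get_state(); r=rot(s['orientation']); sh=r.inv().apply(np.array([x,y,z])-s['tcp_pos'])
    t=R.from_euler('z',yaw)*R.from_euler('x',np.pi)
    print('shift mm',(sh*1000).round(1),'turn deg',np.degrees((r.inv()*t).as_rotvec()).round(2))
E
python3 - <<'E'
from h import *
p=env.camera_params('top')
c=lambda a,b:(325+(a+.5)/5-.5,140+(b+.5)/5-.5)
B=ray(p,*c(386,323),.1);L=ray(p,*c(321,200),.086);T=ray(p,*c(447,225),.088)
l1=ray(p,*c(740,66),.21); l2=ray(p,*c(693,595),.21)
print(B,L,T,l1,l2)
f=lambda a:(np.hypot(*a[:2]),np.arctan2(a[1],a[0]))
print(f(L-B),f(T-B),f(l1-l2))
d=f(T-B)[1]; pin=B+.052*np.array([np.cos(d),np.sin(d),0]); print(pin,d)
goto(pin[0],pin[1],.30,d+np.pi)
E
```

```text
[ 0.52130068 -0.15595494  0.1       ] [ 0.59337756 -0.12099834  0.086     ] [ 0.57892176 -0.1934727   0.088     ] [ 0.65263984 -0.32424505  0.21      ] [ 0.37433114 -0.29642397  0.21      ]
(np.float64(0.0801064309950427), np.float64(0.45156805699424757)) (np.float64(0.0687587959142238), np.float64(-0.5771563257538241)) (np.float64(0.2796958133539395), np.float64(-0.09963381823608136))
[ 0.5648776  -0.18432838  0.1       ] -0.5771563257538241
shift mm [ 492.3 -242.   -69. ] turn deg [-3.0000e-02 -1.1000e-01 -1.3096e+02]
```

```bash
python3 -m creep '[[0,0,-0.05,0,0,0],[0.04,-0.02,-0.069,0,0,-8],[0.08,-0.04,-0.069,0,0,-16],[0.12,-0.06,-0.069,0,0,-24],[0.16,-0.08,-0.069,0,0,-32],[0.2,-0.1,-0.069,0,0,-40],[0.24,-0.12,-0.069,0,0,-48],[0.28,-0.14,-0.069,0,0,-56]]' 0.03; python3 - <<'E'
from h import *
goto(.5649,-.1843,.30,-.577+np.pi)
E
```

```text
clock: 0.9
tcp_pos: [0.3898, -0.3396, 0.3]
orientation: [-0.0, 0.808, 0.59, -0.0]
wrist_force: [0.2, -1.2, 0.2]
finger_gap: 0.0298
shift mm [201.2 119.5  -0. ] turn deg [-1.000e-02 -2.000e-02 -7.465e+01]
```

```bash
python3 -m creep '[[0.025,0.015,0,0,0,-8.5],[0.05,0.03,0,0,0,-17],[0.075,0.045,0,0,0,-25],[0.1,0.06,0,0,0,-33],[0.125,0.075,0,0,0,-41],[0.15,0.09,0,0,0,-49],[0.18,0.107,0,0,0,-58],[0.201,0.1195,0,0,0,-66.5]]'; python3 - <<'E'
from h import *
goto(.5649,-.1843,.30,-.577+np.pi)
p,im,d=cam('wrist'); save('w1',p,im,d); print(p['position'],p['orientation'])
E
```

```text
clock: 1.7
tcp_pos: [0.5657, -0.1854, 0.2996]
orientation: [-0.0, 0.354, 0.935, 0.0]
wrist_force: [-0.2, -1.1, 1.2]
finger_gap: 0.03
shift mm [ 1.4  0.3 -0.4] turn deg [ 0.   -0.06 -8.37]
[ 0.51670147 -0.14317116  0.44251715] [ 0.90371169 -0.11924013 -0.05376252  0.40767214]
```

View pics/w1.png

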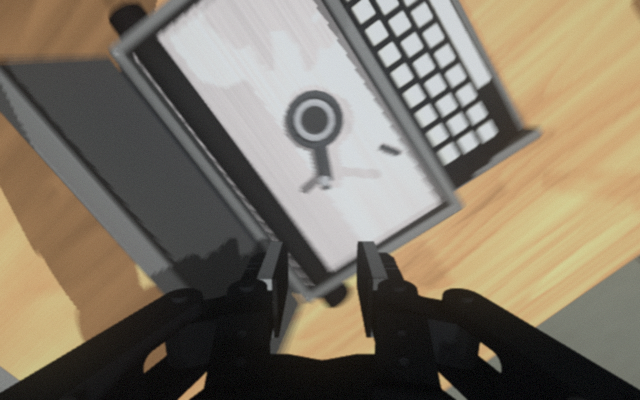

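```bash
python3 - <<'E'
from h import *
z=np.load('w1.npz'); p=dict(zip(['fx','fy','cx','cy'],z['k']));p['position']=z['pos'];p['orientation']=z['q']
cv2.imwrite('pics/c2.png',cv2.resize(z['im'][80:215,270:420],None,fx=5,fy=4.4 and 5,interpolation=cv2.INTER_CUBIC)[:600])
for u,v,h in [(315,119,.1),(390,150,.086)]: print(ray(p,u,v,h))
P=z['pts'][120:215,270:380].reshape(-1,3); m=P[(P[:,2]>.105)&(P[:,2]<.15)]; print(len(m),np.median(m,0) if len(m) else '', m[:10])
Q=z['pts'][85:155,280:350].reshape(-1,3); r=Q[(Q[:,2]>.096)&(Q[:,2]<.108)]
print(len(r),cv2.minEnclosingCircle(r[:,:2].astype(np.float32)*1000),r[:,2].mean())
E
```

```text
[ 0.52130393 -0.15609356  0.1       ]
[ 0.59421385 -0.12024862  0.086     ]
150 [ 0.56265749 -0.18455399  0.13458   ] [[ 0.55956681 -0.1836139   0.10540126]
 [ 0.56013259 -0.18282257  0.10597112]
 [ 0.56086021 -0.18217856  0.1052886 ]
 [ 0.5590068  -0.18569906  0.10549854]
 [ 0.55932844 -0.18466502  0.10799389]
 [ 0.55953807 -0.18354507  0.11128216]
 [ 0.56004878 -0.18272537  0.11218091]
 [ 0.560843   -0.18216299  0.1109243 ]
 [ 0.56181278 -0.18174123  0.10840269]
 [ 0.56267773 -0.18121397  0.10671664]]
806 ((519.5985107421875, -158.517578125), 19.796356201171875) 0.09986553583341166
```

View pics/c2.png

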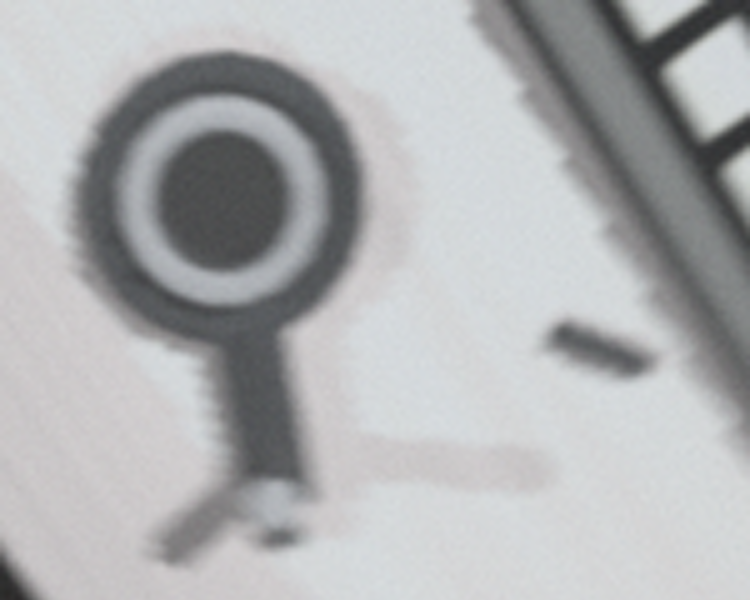

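```bash
python3 - <<'E'
from h import *
z=np.load('w1.npz'); p=dict(zip(['fx','fy','cx','cy'],z['k']));p['position']=z['pos'];p['orientation']=z['q']
U,V=np.meshgrid(range(640),range(400))
P=z['pts']; m=(P[...,2]>.105)&(P[...,2]<.15)&(U>270)&(U<380)&(V>120)&(V<215)
t=m&(P[...,2]>.1325); X=P[t]; print(len(X),X.mean(0),X.min(0),X.max(0),'uv',U[t].mean(),V[t].mean(),'all',U[m].min(),U[m].max(),V[m].min(),V[m].max())
B=ray(p,314.4,119.6,.1); L=ray(p,270+120.3-.4,80+70-.4,.086)
for n,q in (('B',B),('L',L),('pin',X.mean(0)),('ptr',ray(p,270+55.6-.4,80+107.6-.4,.088)),):
    d=q-B; print(n,q,np.hypot(*d[:2]),np.arctan2(d[1],d[0]))
E
```

```text
96 [ 0.56376627 -0.18565592  0.13503728] [ 0.55925469 -0.19059549  0.13282724] [ 0.56832513 -0.18109527  0.13642939] uv 321.2291666666667 179.77083333333334 all 316 326 169 185
B [ 0.52134124 -0.15688804  0.1       ] 0.0 0.0
L [ 0.59383283 -0.12007336  0.086     ] 0.0813040710707765 0.4699059120495324
pin [ 0.56376627 -0.18565592  0.13503728] 0.05125889365348533 -0.5958676724168863
ptr [ 0.57951139 -0.19424982  0.088     ] 0.06913515781782818 -0.5709321405027902
```

```bash
python3 - <<'E'
from h import *
goto(.5642,-.1857,.106,-.587+np.pi)
E
```

```text
shift mm [  1.   -4.4 193.2] turn deg [ 0.11 -0.06 -7.32]
```

```bash
python3 -m creep '[[0.001,-0.0045,0.02,0,0,-7.3],[0.001,-0.0045,0.06,0,0,-7.3],[0.001,-0.0045,0.1,0,0,-7.3],[0.001,-0.0045,0.13,0,0,-7.3],[0.001,-0.0045,0.155,0,0,-7.3],[0.001,-0.0045,0.175,0,0,-7.3],[0.001,-0.0045,0.193,0,0,-7.3],[0.001,-0.0045,0.193,0,0,-7.3]]'; python3 -m creep '[[0,0,0,0,0,0],[0,0,0,0,0,0],[0,0,0,0,0,0],[0,0,0,0,0,0],[0,0,0,0,0,0],[0,0,0,0,0,0],[0,0,0,0,0,0],[0,0,0,0,0,0]]' 0.014; python3 - <<'E'
from h import *
goto(.5642,-.1857,.106,-.587+np.pi)
E
```

```text
clock: 2.55
tcp_pos: [0.5586, -0.1888, 0.1041]
orientation: [-0.003, 0.297, 0.955, 0.0]
wrist_force: [-0.1, 0.1, -0.2]
finger_gap: 0.03
clock: 3.35
tcp_pos: [0.5613, -0.1899, 0.1075]
orientation: [0.0, 0.297, 0.955, -0.0]
wrist_force: [1.0, 0.4, 0.9]
finger_gap: 0.014
shift mm [-0.1  5.1  1.5] turn deg [ 0.    0.04 -0.91]
```

```bash
python3 - <<'E'
from h import *
s=env.get_state(); r=rot(s['orientation'])
for a in np.linspace(-.69,.51,9)[1:]:
    x=np.array([.5213+.052*np.cos(a),-.1568+.052*np.sin(a),.1065])
    t=R.from_euler('z',a+np.pi)*R.from_euler('x',np.pi)
    print(a.round(3),(1000*r.inv().apply(x-s['tcp_pos'])).round(1),np.degrees((r.inv()*t).as_rotvec()).round(1))
E
```

```text
-0.54 [-0.2  7.9  1. ] [ 0.   0.  -3.6]
-0.39 [ 0.8 15.6  1. ] [ -0.    0.  -12.2]
-0.24 [ 3. 23.  1.] [ -0.    0.  -20.8]
-0.09 [ 6.3 30.1  1. ] [ -0.    0.  -29.4]
0.06 [10.7 36.6  1. ] [ -0.   0. -38.]
0.21 [15.9 42.4  1. ] [ -0.    0.  -46.6]
0.36 [22.  47.3  1. ] [ -0.    0.  -55.2]
0.51 [28.7 51.2  1. ] [ -0.    0.  -63.8]
```

```bash
python3 -m creep '[[0,0.008,0,0,0,-5],[0.001,0.0155,0,0,0,-12],[0.003,0.023,0,0,0,-20.5],[0.0063,0.030,0,0,0,-29],[0.0105,0.0365,0,0,0,-37.5],[0.016,0.0425,0,0,0,-46],[0.022,0.0475,0,0,0,-54.5],[0.0275,0.0505,0,0,0,-63]]'; python3 -m creep '[[0,0,0,0,0,0],[0,0,0,0,0,0],[0,0,0,0,0,0],[0,0,0,0,0,0],[0,0,0,0,0,0],[0,0,0,0,0,0],[0,0,0,0,0,0],[0,0,0,0,0,0]]'; python3 - <<'E'
from h import *
x=env.get_state()['tcp_pos']-[.5213,-.1568,0]; print(np.hypot(*x[:2]),np.arctan2(x[1],x[0]))
goto(.5213+.052*np.cos(.51),-.1568+.052*np.sin(.51),.1065,.51+np.pi)
p,im,d=cam('wrist'); save('w2',p,im,d)
E
```

```text
clock: 4.15
tcp_pos: [0.5668, -0.1329, 0.1071]
orientation: [-0.0, -0.249, 0.969, -0.001]
wrist_force: [0.2, -1.7, 1.1]
finger_gap: 0.0137
clock: 4.95
tcp_pos: [0.5669, -0.1326, 0.1073]
orientation: [-0.0, -0.246, 0.969, -0.0]
wrist_force: [-0.3, 0.6, -1.0]
finger_gap: 0.0139
0.05167814696568976 0.48821109353032005
shift mm [-0.3  1.1  0.8] turn deg [-0.   -0.   -0.77]
```

View pics/w2.png

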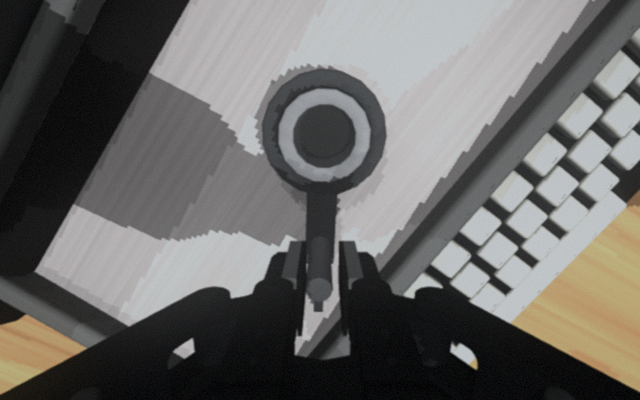

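The pin sits against the trailing left pad at about (319,290), and the arm points straight down the picture. I'll open, rise and check the ridge.

```bash
python3 -m creep '[[0,0,0,0,0,0],[0,0,0,0,0,0],[0,0,0,0,0,0],[0,0,-0.03,0,0,0],[0,0,-0.07,0,0,0],[0,0,-0.115,0,0,0],[0,0,-0.16,0,0,0],[0,0,-0.19,0,0,0]]' 0.03;  python3 -m creep '[[0,0,0,0,0,0],[0,0,0,0,0,0],[0,0,0,0,0,0],[0,0,0,0,0,0],[0,0,0,0,0,0],[0,0,0,0,0,0],[0,0,0,0,0,0],[0,0,0,0,0,0]]' 0.055; python3 - <<'E'
from h import *
p,im,d=cam('wrist'); save('w3',p,im,d)
cv2.imwrite('pics/c3.png',cv2.resize(im[70:220,250:400],None,fx=4,fy=4,interpolation=cv2.INTER_CUBIC))
U,V=np.meshgrid(range(640),range(400)); P=cloud(p,d)
t=(P[...,2]>.1325)&(P[...,2]<.14)&(V<225)&(U>250)&(U<400); X=P[t]; print(len(X),X.mean(0),X.min(0),X.max(0))
goto(.529,.268,.3,np.pi)
E
```

```text
clock: 5.8
tcp_pos: [0.5675, -0.1327, 0.301]
orientation: [0.002, -0.246, 0.969, -0.001]
wrist_force: [0.6, 0.9, 0.1]
finger_gap: 0.03
clock: 6.6
tcp_pos: [0.5669, -0.1325, 0.2971]
orientation: [-0.0, -0.246, 0.969, 0.0]
wrist_force: [-0.2, -0.1, -0.0]
finger_gap: 0.0554
96 [ 0.56655662 -0.13596375  0.13512589] [ 0.56188533 -0.14055318  0.13256437] [ 0.57137435 -0.1312258   0.13650716]
shift mm [-157.5  370.2   -2.8] turn deg [ 0.000e+00 -1.000e-02  2.846e+01]
```

View pics/c3.png

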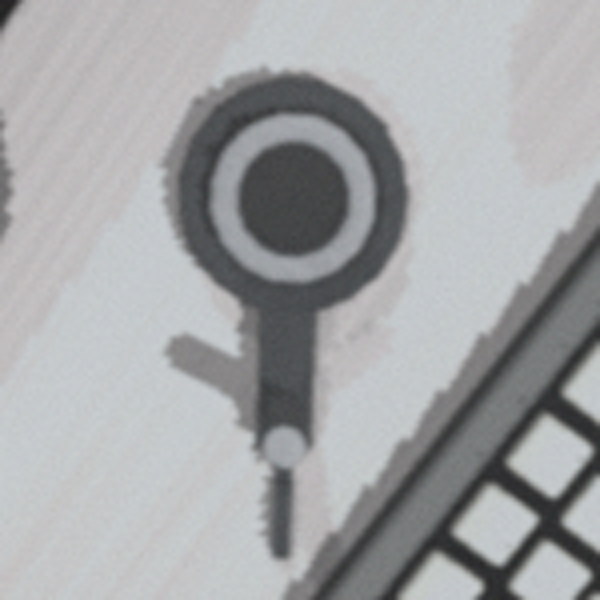

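The crop shows the ridge (281,525) in line with the arm and bush (293,198), so the collar is at its mark. By pin position it is about 0.04 rad short. Next is the stand.

```bash
python3 -m creep '[[-0.015,0.035,0,0,0,3.5],[-0.034,0.08,0,0,0,7],[-0.053,0.125,0,0,0,10.5],[-0.072,0.17,0,0,0,14],[-0.091,0.215,0,0,0,17.5],[-0.11,0.26,0,0,0,21],[-0.129,0.304,0,0,0,25],[-0.146,0.344,0,0,0,28.5]]'; python3 -m creep '[[-0.010,0.023,0,0,0,0],[-0.010,0.023,0,0,0,0],[-0.010,0.023,0,0,0,0],[-0.010,0.023,0,0,0,0],[-0.010,0.023,0,0,0,0],[-0.010,0.023,0,0,0,0],[-0.010,0.023,0,0,0,0],[-0.010,0.023,0,0,0,0]]'; python3 - <<'E'
from h import *
z=np.load('w3.npz'); p=dict(zip(['fx','fy','cx','cy'],z['k']));p['position']=z['pos'];p['orientation']=z['q']
print('B',ray(p,322.9,119.1,.1))
p,im,d=cam('wrist'); save('w4',p,im,d)
P=cloud(p,d); t=(P[...,2]>.143)&(P[...,2]<.156)&(np.hypot(P[...,0]-.529,P[...,1]-.268)<.04); X=P[t]; print(len(X),X.mean(0),X.min(0),X.max(0), cv2.minEnclosingCircle(X[:,:2].astype(np.float32)*1000))
goto(.529,.268,.3,np.pi)
E
```

```text
clock: 7.45
tcp_pos: [0.5308, 0.2418, 0.2975]
orientation: [0.0, 0.001, 1.0, 0.0]
wrist_force: [0.5, 0.1, -0.5]
finger_gap: 0.0551
clock: 8.25
tcp_pos: [0.5415, 0.262, 0.2974]
orientation: [0.0, 0.001, 1.0, -0.0]
wrist_force: [0.0, -0.3, -0.0]
finger_gap: 0.0552
B [ 0.51966312 -0.15843165  0.1       ]
729 [0.52738498 0.26781889 0.14999964] [0.51516426 0.25494601 0.14364327] [0.54007424 0.28007892 0.15211054] ((527.9152221679688, 267.8166198730469), 12.875541687011719)
shift mm [12.4  5.9 -2.6] turn deg [-0.    0.01 -0.07]
```

View pics/w4.png

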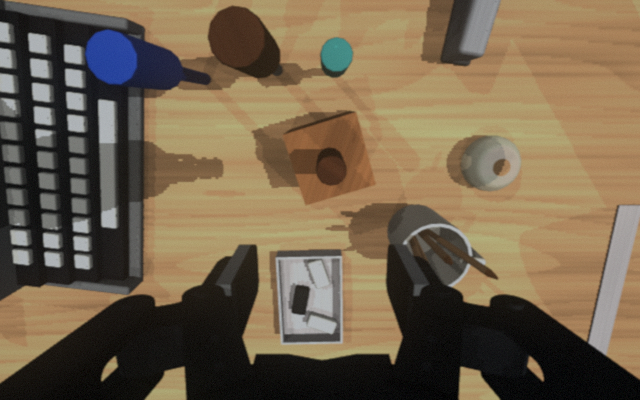

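```bash
python3 -m creep '[[0.0135,0.0058,0.01,0,0,0],[0.0135,0.0058,0.05,0,0,0],[0.0135,0.0058,0.09,0,0,0],[0.0135,0.0058,0.125,0,0,0],[0.0135,0.0058,0.155,0,0,0],[0.0135,0.0058,0.178,0,0,0],[0.0135,0.0058,0.19,0,0,0],[0.0135,0.0058,0.196,0,0,0]]'; python3 -m creep '[[0,0,0,0,0,0],[0,0,0,0,0,0],[0,0,0,0,0,0],[0,0,0,0,0,0],[0,0,0,0,0,0],[0,0,0,0,0,0],[0,0,0,0,0,0],[0,0,0,0,0,0]]'; python3 - <<'E'
from h import *
goto(.528,.2678,.101,np.pi)
E
```

```text
clock: 9.1
tcp_pos: [0.5274, 0.268, 0.1002]
orientation: [-0.001, 0.0, 1.0, -0.0]
wrist_force: [-0.2, -0.2, 0.5]
finger_gap: 0.055
clock: 9.9
tcp_pos: [0.5279, 0.2682, 0.1012]
orientation: [-0.0, 0.0, 1.0, -0.0]
wrist_force: [-0.0, -0.8, -0.1]
finger_gap: 0.055
shift mm [-0.1 -0.4  0.2] turn deg [-0.01 -0.   -0.04]
```

```bash
python3 -m creep '[[0,0,0,0,0,0],[0,0,0,0,0,0],[0,0,0,0,0,0],[0,0,0,0,0,0],[0,0,0,0,0,0],[0,0,0,0,0,0],[0,0,0,0,0,0],[0,0,0,0,0,0]]' 0.01 60; python3 -m creep '[[0,0,-0.01,0,0,0],[0,0,-0.03,0,0,0],[0,0,-0.06,0,0,0],[0,0,-0.1,0,0,0],[0,0,-0.14,0,0,0],[0,0,-0.18,0,0,0],[0,0,-0.21,0,0,0],[0,0,-0.22,0,0,0]]'; python3 - <<'E'
from h import *
goto(.5207,-.1572,.32,np.pi)
E
```

```text
clock: 10.7
tcp_pos: [0.528, 0.2683, 0.1014]
orientation: [0.0, 0.0, 1.0, 0.0]
wrist_force: [0.3, 0.9, 1.8]
finger_gap: 0.0248
clock: 11.5
tcp_pos: [0.5287, 0.2685, 0.3254]
orientation: [0.003, 0.0, 1.0, 0.001]
wrist_force: [0.7, -0.1, -1.2]
finger_gap: 0.0248
shift mm [   7.7 -425.7    4.6] turn deg [ 0.09  0.3  -0.04]
```

```bash
python3 -m creep '[[0,-0.025,0,0,0,0],[0.002,-0.07,0,0,0,0],[0.003,-0.12,0,0,0,0],[0.004,-0.17,0,0,0,0],[0.005,-0.22,0,0,0,0],[0.006,-0.27,0,0,0,0],[0.007,-0.32,0,0,0,0],[0.0075,-0.365,0,0,0,0]]'; python3 -m creep '[[0,-0.03,0,0,0,0],[0,-0.05,0,0,0,0],[0,-0.06,0,0,0,0],[0,-0.06,0,0,0,0],[0,-0.06,0,0,0,0],[0,-0.06,0,0,0,0],[0,-0.06,0,0,0,0],[0,-0.06,0,0,0,0]]'; python3 - <<'E'
from h import *
s=env.get_state(); print(s['wrist_force'])
for n in ('wrist','scene'):
    p,im,d=cam(n); save(n[0]+'5',p,im,d)
    if n=='scene':
        for q in ([.5207,-.1572,.1],[.5207,-.1572,.3]):
            c=rot(p['orientation']).inv().apply(np.array(q)-p['position']); print(p['fx']*c[0]/-c[2]+p['cx'],p['cy']-p['fy']*c[1]/-c[2])
        b=cv2.resize(im[60:210,160:310],None,fx=4,fy=4,interpolation=cv2.INTER_CUBIC); 
    else: a=im[50:350,220:420]; a=cv2.resize(a,(400,600))
cv2.imwrite('pics/c5.png',cv2.resize(np.hstack([a,b]),None,fx=.8,fy=.8))
goto(.5207,-.1572,.32,np.pi)
E
```

```text
clock: 12.3
tcp_pos: [0.5191, -0.0988, 0.32]
orientation: [-0.001, 0.001, 1.0, 0.0]
wrist_force: [1.4, 0.2, -0.9]
finger_gap: 0.0247
clock: 13.1
tcp_pos: [0.5202, -0.1558, 0.3215]
orientation: [0.0, -0.0, 1.0, -0.0]
wrist_force: [-0.7, -0.4, -1.2]
finger_gap: 0.0249
[-0.68321423 -0.40972113 -1.18590004]
256.0007566538428 182.85303993835535
247.60218602943883 119.78126041517648
shift mm [-0.5 -1.   1.4] turn deg [-0.01  0.01  0.01]
```

View pics/c5.png

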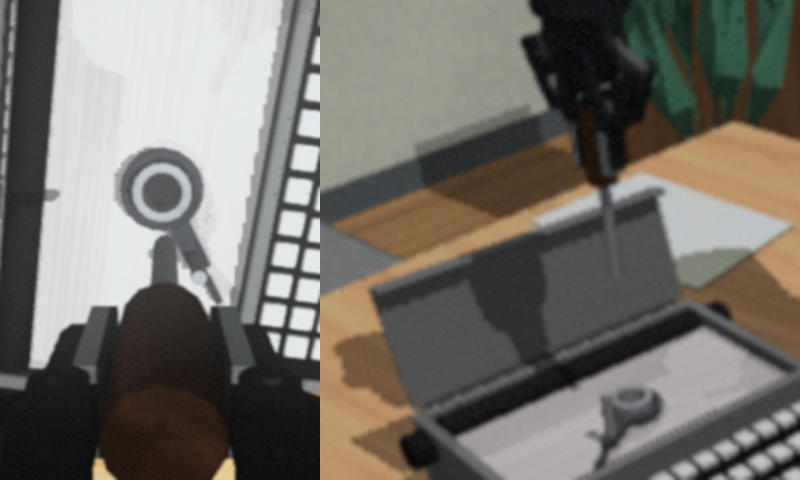

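```bash
python3 - <<'E'
from h import *
def proj(p,q):
    c=rot(p['orientation']).inv().apply(np.array(q)-p['position']); return np.round([p['fx']*c[0]/-c[2]+p['cx'],p['cy']-p['fy']*c[1]/-c[2]],1)
T=env.get_state()['tcp_pos']; print(T)
for n in 'ws':
    z=np.load(n+'5.npz'); p=dict(zip(['fx','fy','cx','cy'],z['k']));p['position']=z['pos'];p['orientation']=z['q']
    for nm,q in (('tip',T+[0,0,-.096]),('neck',T+[0,0,-.011]),('B',[.5207,-.1572,.1])):
        u,v=proj(p,q); print(n,nm,u,v,'in c5:',((u-220)*1.6,(v-50)*1.6) if n=='w' else (320+(u-160)*3.2,(v-60)*3.2), 'px per mm x,y', proj(p,q+np.array([.01,0,0]))-[u,v],proj(p,q+np.array([0,.01,0]))-[u,v])
    if n=='w':
        P=z['pts'];print('B meas',ray(p,220+162/1.6,50+194/1.6,.1)); im=z['im']
        m=(P[...,2]>.215)&(P[...,2]<.30)&(np.hypot(P[...,0]-T[0],P[...,1]-T[1])<.009); X=P[m]
        for a in np.arange(.215,.305,.01):
            s=X[(X[:,2]>=a)&(X[:,2]<a+.01)]
            if len(s): print(a.round(3),len(s),s.mean(0).round(4),'y mid',(s[:,1].min()+s[:,1].max())/2, 'xmin',s[:,0].min(), s[:,2].min())
        cv2.imwrite('pics/c6.png',cv2.resize(im[140:300,260:380],None,fx=5,fy=5,interpolation=cv2.INTER_CUBIC)[:600])
E
```

```text
[ 0.52018065 -0.15615724  0.3214388 ]
w tip 323.2 202.2 in c5: (np.float64(165.12), np.float64(243.51999999999998)) px per mm x,y [ 0.  13.6] [14.3  0. ]
w neck 323.7 250.2 in c5: (np.float64(165.92), np.float64(320.32)) px per mm x,y [ 0.  19.4] [21.3  0. ]
w B 321.9 170.9 in c5: (np.float64(163.03999999999996), np.float64(193.44000000000003)) px per mm x,y [0.  9.4] [9.5 0. ]
B meas [ 0.52105134 -0.15785437  0.1       ]
0.225 44 [ 0.5168 -0.1573  0.2309] y mid -0.15702041992660437 xmin 0.5153235891225075 0.2268033953682148
0.235 58 [ 0.5167 -0.157   0.2402] y mid -0.1569719873928062 xmin 0.5151443760303153 0.23504440572279464
0.245 59 [ 0.5166 -0.1568  0.2501] y mid -0.15675632339177975 xmin 0.5153305369791252 0.24502897657796177
0.255 80 [ 0.5168 -0.1571  0.2601] y mid -0.1569995902903395 xmin 0.515232273917036 0.25507456021443015
0.265 79 [ 0.5166 -0.1569  0.2701] y mid -0.15697046212365262 xmin 0.5152853187748948 0.26506339740290175
0.275 97 [ 0.5165 -0.157   0.2799] y mid -0.15724016037508723 xmin 0.515241431131251 0.27503199896374486
0.285 32 [ 0.516  -0.157   0.2871] y mid -0.15724859522761414 xmin 0.5150294412779765 0.2851258633727436
s tip 251.3 145.0 in c5: (np.float64(612.1600000000001), np.float64(272.0)) px per mm x,y [-2.7  1.3] [2.5 1. ]
s neck 247.5 116.1 in c5: (np.float64(600.0), np.float64(179.51999999999998)) px per mm x,y [-2.8  1.2] [2.6 1. ]
s B 256.0 182.9 in c5: (np.float64(627.2), np.float64(393.28000000000003)) px per mm x,y [-2.5  1.4] [2.3 1.1]
```

View pics/c6.png

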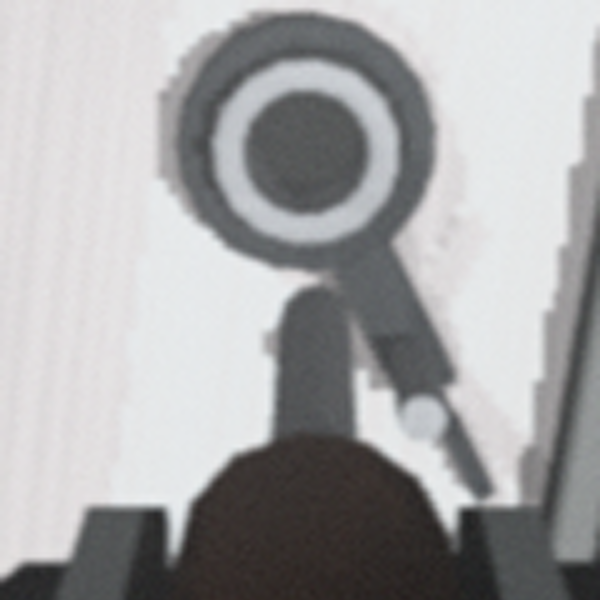

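Rod upright; its tip is at (315,290) in the crop, and the ring centre at (306,150). I'll lower to just above the bush and compare rod and ring again.

```bash
python3 -m creep '[[0.001,-0.0014,0.01,0,0,0],[0.001,-0.0014,0.03,0,0,0],[0.001,-0.0014,0.05,0,0,0],[0.001,-0.0014,0.07,0,0,0],[0.001,-0.0014,0.085,0,0,0],[0.001,-0.0014,0.095,0,0,0],[0.001,-0.0014,0.102,0,0,0],[0.001,-0.0014,0.105,0,0,0]]'; python3 -m creep '[[0,0,0,0,0,0],[0,0,0,0,0,0],[0,0,0,0,0,0],[0,0,0,0,0,0],[0,0,0,0,0,0],[0,0,0,0,0,0],[0,0,0,0,0,0],[0,0,0,0,0,0]]'; cat > m.py <<'E'
from h import *
import sys
n=sys.argv[1]
s=env.get_state(); T=s['tcp_pos']; print(T,s['wrist_force'],s['finger_gap'])
p,im,d=cam('wrist'); save(n,p,im,d); P=cloud(p,d)
g=np.hypot(P[...,0]-T[0],P[...,1]-T[1])
X=P[(P[...,2]>T[2]-.09)&(P[...,2]<T[2]-.03)&(g<.009)]
for a in (T[2]-.085,T[2]-.065,T[2]-.045):
    q=X[abs(X[:,2]-a)<.01]
    if len(q): print('rod z%.3f n%d x %.4f y %.4f'%(a,len(q),np.percentile(q[:,0],2)+.005,np.percentile(q[:,1],[2,98]).mean()))
q=P[(P[...,2]>.096)&(P[...,2]<.104)&(g<.03)&(g>.012)]
# ring annulus r 13..20: outer circle fit by robust least squares on outermost points per angle
c=q[:,:2].mean(0)
from scipy.optimize import least_squares
for k in range(5):
    an=np.arctan2(*(q[:,:2]-c).T[::-1]); b=np.floor(an/.2).astype(int); r=np.hypot(*(q[:,:2]-c).T)
    o=np.array([q[b==i][np.argmax(r[b==i]),:2] for i in np.unique(b) if (b==i).sum()>3])
    f=least_squares(lambda v:np.hypot(*(o-v[:2]).T)-v[2],[*c,.02],loss='soft_l1',f_scale=.0007); c=f.x[:2]
print('ring',f.x.round(4),'sectors',len(o))
E
python3 m.py w6; python3 -c "
import cv2;cv2.imwrite('pics/c7.png',cv2.resize(cv2.imread('pics/w6.png')[130:290,240:400],None,fx=3.5,fy=3.5,interpolation=2))"
```

```text
clock: 14.0
tcp_pos: [0.5189, -0.1581, 0.2156]
orientation: [-0.0, 0.0, 1.0, 0.0]
wrist_force: [-0.1, -0.8, -1.5]
finger_gap: 0.0246
clock: 14.8
tcp_pos: [0.5191, -0.1581, 0.2163]
orientation: [-0.0, 0.0, 1.0, -0.0]
wrist_force: [0.0, -0.0, -0.8]
finger_gap: 0.0242
[ 0.51909993 -0.15812615  0.216271  ] [ 0.04119482 -0.0491115  -0.79600252] 0.024187711744666614
rod z0.131 n84 x 0.5192 y -0.1592
rod z0.151 n143 x 0.5193 y -0.1593
rod z0.171 n177 x 0.5191 y -0.1593
ring [ 0.5196 -0.1588  0.0196] sectors 29
```

View pics/c7.png

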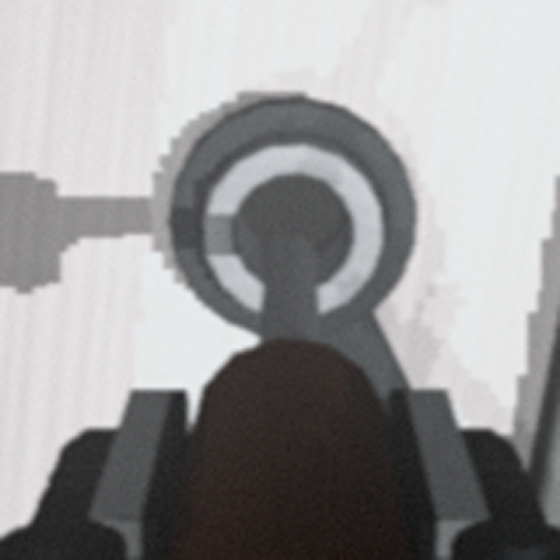

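Rod and ring agree within 0.5 mm, so I'll lower it through.

```bash
python3 -m creep '[[-0.0003,0.0005,0.002,0,0,0],[-0.0003,0.0005,0.008,0,0,0],[-0.0003,0.0005,0.014,0,0,0],[-0.0003,0.0005,0.02,0,0,0],[-0.0003,0.0005,0.026,0,0,0],[-0.0003,0.0005,0.031,0,0,0],[-0.0003,0.0005,0.034,0,0,0],[-0.0003,0.0005,0.036,0,0,0]]'; python3 -m creep '[[0,0,0.003,0,0,0],[0,0,0.009,0,0,0],[0,0,0.015,0,0,0],[0,0,0.021,0,0,0],[0,0,0.027,0,0,0],[0,0,0.032,0,0,0],[0,0,0.035,0,0,0],[0,0,0.036,0,0,0]]';  python3 -m creep '[[0,0,0,0,0,0],[0,0,0,0,0,0],[0,0,0,0,0,0],[0,0,0,0,0,0],[0,0,0,0,0,0],[0,0,0,0,0,0],[0,0,0,0,0,0],[0,0,0,0,0,0]]'; python3 m.py w7; python3 - <<'E'
from h import *
p,im,d=cam('scene'); save('s7',p,im,d)
a=cv2.resize(cv2.imread('pics/w7.png')[120:270,250:400],(500,500),interpolation=2)[:, :400]
b=cv2.resize(im[120:220,200:280],(400,500),interpolation=2)
cv2.imwrite('pics/c8.png',np.hstack([a,b]))
E
```

```text
clock: 15.65
tcp_pos: [0.5193, -0.1576, 0.1799]
orientation: [-0.0, 0.0, 1.0, 0.0]
wrist_force: [0.0, -0.6, -1.8]
finger_gap: 0.0247
clock: 16.45
tcp_pos: [0.5192, -0.1575, 0.1438]
orientation: [-0.0, 0.0, 1.0, 0.0]
wrist_force: [-0.4, 0.5, -0.8]
finger_gap: 0.0247
clock: 17.25
tcp_pos: [0.5194, -0.1576, 0.1443]
orientation: [0.0, 0.0, 1.0, -0.0]
wrist_force: [0.7, 0.2, -0.8]
finger_gap: 0.0247
[ 0.51941106 -0.15760293  0.14429525] [ 0.70551908  0.23562382 -0.82098453] 0.02467072160940434
rod z0.059 n10 x 0.5212 y -0.1588
rod z0.079 n138 x 0.5195 y -0.1588
rod z0.099 n187 x 0.5194 y -0.1588
ring [ 0.5196 -0.1586  0.0196] sectors 24
```

View pics/c8.png

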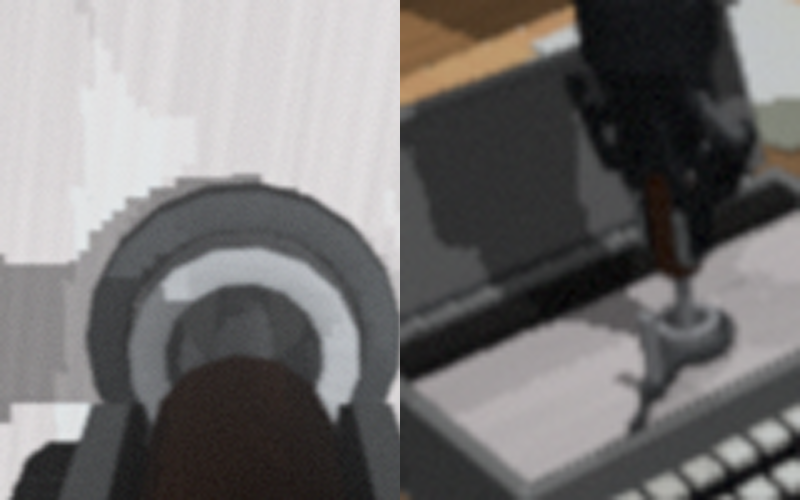

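The rod stands in the bore at (245,340) in the left half, with handle and fingers clear above. The pointer is still in line with the ridge.

```bash
python3 -c "
from workcell import env
print(env.hand_in())"
```

```text
the job is handed in; nothing more can be done
None
```

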